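# Stack the stone sieves on the shaker

## Robot

A 6-joint arm with a two-finger parallel gripper is mounted at the origin on the work surface. World frame = base frame: x ahead of the robot, y to its left, z up, the work surface at z = 0. Lengths are in mm, angles in rad, forces in N, time in s.
With the tool pointing down it reaches from about 350 to 975 mm from the base axis. Payload 7.1 kg.
Tool frame: the origin (TCP) lies at the centre of the arm's flange, where the gripper is bolted on; the fingertips stand 182 mm ahead of it and the grasp point (between the pads) lies 163 mm ahead of it; z points along the fingers, y is the line along which they close (so a half turn about z gives the same grasp; the last joint's range is limited). The gripper opens to 88 mm and grips with 3 to 60 N. Pads are 20 mm wide; open, the fingers measure 115 mm over their backs; the gripper's body (75 mm by 178 mm) begins 61 mm behind the grasp point.
Start: joints at [-1.196, 0.423, 1.63, -0, 1.089, -0.019], TCP at [239.829, -577.138, 404.675] pointing down, gripper open.
Joint ranges: [-3, 3], [-0.9, 2.11], [0.09, 2.58], [-1.31, 4.45], [0.11, 2.69], [-2.54, 2.54]. Speed limits (rad/s): [2.39, 2.39, 3.01, 3.14, 3.14, 3.14].

## Interface

Orientations are given as a rotation vector (axis times angle).
In Python, from workcell import readout, get_image, ctrl gives the robot as it stands.
- The arm moves only by the tool step_arm, never from a script. Its argument "targets" is a list that holds one entry, the list of rows, each a list of 7 numbers: the shift along the world's x, y, z as a fraction of full scale, then the turn, a rotation vector about the world's x, y, z as a fraction of full scale, then the opening, from 0 (shut) to 1 (fully open). In form: [[[dx, dy, dz, wx, wy, wz, claw], ...]]. A call has exactly 5 rows; each row shifts and turns the commanded pose from where the row before left it; what a row does not reach is not made up. Full scale, the value 1, is 0.05 m for a shift and 4 degrees for a turn. A row lasts 1/8 s, in which the tool goes at most 62.5 mm and 10.7 degrees, less where a joint would pass 70% of its speed; a pose out of reach is approached as far as the arm can. A call with a number of a shift or a turn outside -1 to 1 is refused whole. A call with a gripper value outside its range is refused whole. The fingers move at their own pace and stop on an object; the grip force is fixed at half the most. Time passes only in rows, so rows that do not move let the fingers close, or fill a call up. It gives the time, the measured TCP pose, the force, the opening and the grip force at its end, in the units of the state.
- readout.get_obs(): the state, without advancing time (a new reading comes with each control period).
- get_image(name): name is "scene" or "top"; returns a dict with "pixels" (400x640x3 uint8, red, green, blue), "intrinsics" (3x3 intrinsics, pixels), "extrinsics" (4x4, takes a point from world to camera coordinates). Camera axes: x right, y down, z forward; pixel columns grow to the right and rows downward; lengths in mm; the calibration is good to about 2 mm. A picture is of the moment at which its call begins. There is no depth.
- ctrl.close_job(): hands the job in; it is judged then, once.
The state is a dict: "t": time; "qpos": joint angles; "qvel": joint speeds; "joint_torque": joint torques, N m; "ee_pos": TCP position; "orientation": TCP orientation; "ft_force": force on the tool from outside, world axes, zero at the start; "moment": the same for the moment, N m; "width": finger opening in mm; "grasp_force": force on a finger pad.
Only numpy, scipy, OpenCV 4.12 (cv2) and the standard library are available. Lean on these libraries where they do the work, as an engineer would, in place of code of your own. Each camera call takes 0.05 s, during which the arm holds its last target. There are 200 camera calls.

## Task

Set up the small brass stone sieves on the bench shaker: first stand the receiver pan in the middle of the shaker's round rubber pad, then put the fine sieve (many small holes) on the pan, then the coarse sieve (a few big holes) on the fine one, and last the lid on top. Build it up one piece at a time in that order, each piece upright, fully seated in the one below and let go before the next. Leave the mug, the doming block and the mallet where they are.

Things in the scene. Friction and masses are not known exactly. Their poses are not given: they have to be found in the camera images.
- pan_center (a point): receiver pan: plain open brass cup with a solid floor, outside diameter 60 mm, height 40 mm, wall 4 mm (bore 52 mm), flat bottom, 0.18 kg. Loose, upright. This point: on its axis, 20 mm above its underside (half-way up); z is its axis, up.
- fine_center (a point): fine sieve: brass, diameter 60 mm, whole height 40 mm; plate of many 4 mm holes 14 mm below the rim (bore 52 mm). Stands on an 8 mm high tapered spigot (40 mm across at the foot, 48 at its top) that drops into the bore below until the shoulder rests on that rim (adds 32 mm to the stack). Straight side from 8 to 40 mm up. 0.18 kg, loose, upright. Point: on the axis, 20 mm above the foot; z up.
- coarse_center (a point): coarse sieve: brass, diameter 60 mm, whole height 52 mm; plate with only seven 12 mm holes 14 mm below the rim (bore 52 mm). Same 8 mm high tapered spigot as the fine sieve (40 to 48 mm across); seated it adds 44 mm to the stack. Straight side from 8 to 52 mm up. 0.18 kg, loose, upright. Point: on the axis, 26 mm above the foot; z up.
- lid_center (a point): lid: brass disc, diameter 60 mm, 7 mm thick, on the same 8 mm high tapered spigot (40 to 48 mm across), with an upright round knob on top to grip, 22 mm diameter, 28 mm tall; 43 mm high in all, 0.15 kg. Loose, upright. Point: on the axis, 21.5 mm above the foot, which is 6.5 mm above the disc's top face and 21.5 mm below the knob's top; z up.
- pad_top (a point): the target: centre of the top face of the shaker's round black rubber pad (84 mm diameter, its top 50 mm above the bench), on a fixed square grey housing 130 x 130 mm, 40 mm high. z is up.
- scale: fixed white bench scale with a square steel pan, 150 x 130 mm, 36 mm high; not used, do not mistake it for the shaker. Origin: centre of its underside.
- mug_center (a point): white mug, bystander, 76 mm diameter, 85 mm high; this point is on its axis half-way up.
- block_center (a point): steel doming block, bystander, 55 mm cube with round dents; this point is its centre.
- mallet_center (a point): wooden mallet lying down, bystander, about 200 mm long, head 95 x 42 x 48 mm high at the +x end, handle towards -x; this point is 24 mm above the bench at the middle of the length, over the handle.
Not all that is in view belongs to the job. Leave any blue or red look-alike of the part that bears fine_center alone. What is shaped like the part that bears coarse_center but green is not meant.

How it is judged (in metres and radians):
On the way, in this order (a step that is already met when the one before it is completed fails the run):
1. the pan stands on the shaker's pad, let go (horizontal distance between pan_center and pad_top below 0.012 m and z of pan_center in the frame of pad_top between 0.017 and 0.023 m and angle between pan_center's own z axis and vertical below 0.06 rad and contact force between pan and the fingers below 0.3 N and linear speed of pan below 0.02 m/s), for 0.2 s.
2. the fine sieve is seated on the pan, let go (horizontal distance between pan_center and pad_top below 0.012 m and z of pan_center in the frame of pad_top between 0.017 and 0.023 m and angle between each of pan_center, fine_center's own z axis and vertical below 0.06 rad and horizontal distance between fine_center and pan_center below 0.004 m and z of fine_center in the frame of pan_center between 0.029 and 0.035 m and contact force between fine and the fingers below 0.3 N and linear speed of fine below 0.02 m/s), for 0.2 s.
3. the coarse sieve is seated on the fine sieve, let go (horizontal distance between pan_center and pad_top below 0.012 m and z of pan_center in the frame of pad_top between 0.017 and 0.023 m and angle between each of pan_center, fine_center, coarse_center's own z axis and vertical below 0.06 rad and horizontal distance between fine_center and pan_center below 0.004 m and z of fine_center in the frame of pan_center between 0.029 and 0.035 m and horizontal distance between coarse_center and fine_center below 0.004 m and z of coarse_center in the frame of fine_center between 0.035 and 0.041 m and contact force between coarse and the fingers below 0.3 N and linear speed of coarse below 0.02 m/s), for 0.2 s.
4. the lid is seated on the coarse sieve, let go (horizontal distance between pan_center and pad_top below 0.012 m and z of pan_center in the frame of pad_top between 0.017 and 0.023 m and angle between each of pan_center, fine_center, coarse_center, lid_center's own z axis and vertical below 0.06 rad and horizontal distance between fine_center and pan_center below 0.004 m and z of fine_center in the frame of pan_center between 0.029 and 0.035 m and horizontal distance between coarse_center and fine_center below 0.004 m and z of coarse_center in the frame of fine_center between 0.035 and 0.041 m and horizontal distance between lid_center and coarse_center below 0.004 m and z of lid_center in the frame of coarse_center between 0.0365 and 0.0425 m and contact force between lid and the fingers below 0.3 N and linear speed of lid below 0.02 m/s), for 0.2 s.
At the end, for the whole second after the job is handed in: The pan stands on the pad within 12 mm of its centre; fine sieve on pan, coarse sieve on fine sieve and lid on coarse sieve, each fully seated (height within 3 mm, axes within 4 mm) and upright within 0.06 rad; all released and at rest (all of step 4 and contact force between each of pan, fine, coarse and the fingers below 0.3 N and linear speed of each of pan, fine, coarse below 0.02 m/s); the robot touches nothing.
It fails at once if the mug is moved more than 30 mm (distance of mug_center from where it was at the start of the episode above 0.03 m).
It fails at once if the doming block is moved more than 30 mm (distance of block_center from where it was at the start of the episode above 0.03 m).
It fails at once if the mallet is moved more than 30 mm (distance of mallet_center from where it was at the start of the episode above 0.03 m).
It also fails if it takes over 106 s, if anything falls off the work surface, if the arm or the gripper's body presses on something with over 40 N, if the wrist force passes 120 N, or if a joint passes its speed limit or range.

## Working session

There is one attempt and no reset: what is moved stays moved. The work goes in short steps, Python scripts to look and compute and a tool call to move; the robot and the scene stay as the last step left them, time stands still between calls to the robot, and variables do not carry over. Pictures are saved under pics/ and viewed, at most 14 in all, crops included, and the job is handed in when it is done.

Besides the shell and the picture viewer there is one more tool, called after "Emit:" as a command line: name --argument value ..., lists and objects as JSON in quotes. step_arm: Moves the arm, as the interface text tells. Shift numbers are shares of 0.05 m and turn numbers shares of 4 degrees, none past 1 either way. Its arguments: {"type":"object","properties":{"targets":{"type":"array"}},"required":["targets"]}

```bash
mkdir -p pics
cat > h.py <<'E'
import cv2,numpy as np
from workcell import readout,get_image,ctrl
def snap(n,tag):
    d=get_image(n); cv2.imwrite(f'pics/{tag}.png',d['pixels'][:,:,::-1]); np.savez(f'pics/{tag}.npz',K=d['intrinsics'],E=d['extrinsics']); return d
def ray(tag,u,v):
    d=np.load(f'pics/{tag}.npz');E=d['E'];R=E[:3,:3];t=E[:3,3]
    return -R.T@t, R.T@np.linalg.solve(d['K'],[u,v,1.])
def at(tag,u,v,z):
    c,r=ray(tag,u,v); return c+r*(z-c[2])/r[2]
def tri(a,pa,b,pb):
    c1,r1=ray(a,*pa);c2,r2=ray(b,*pb)
    s=np.linalg.lstsq(np.c_[r1,-r2],c2-c1,rcond=None)[0]
    p,q=c1+s[0]*r1,c2+s[1]*r2
    return (p+q)/2,np.linalg.norm(p-q)
def proj(tag,p):
    d=np.load(f'pics/{tag}.npz');x=d['K']@(d['E']@np.r_[p,1])[:3];return x[:2]/x[2]
E
python3 -c "
from h import *
np.set_printoptions(precision=3,suppress=True)
for n in('scene','top'):
    d=snap(n,n+'0');print(d['intrinsics'],d['extrinsics'])
print(readout.get_obs())"
```

```text
[[363.204   0.    319.339]
 [  0.    363.204 201.609]
 [  0.      0.      1.   ]] [[   0.181    0.983   -0.004 -117.034]
 [   0.55    -0.105   -0.828 -248.097]
 [  -0.815    0.148   -0.56  1305.599]
 [   0.       0.       0.       1.   ]]
[[465.339   0.    322.72 ]
 [  0.    465.339 204.234]
 [  0.      0.      1.   ]] [[  -0.016   -1.       0.008   -2.532]
 [  -0.993    0.015   -0.12   562.113]
 [   0.12    -0.01    -0.993 1030.878]
 [   0.       0.       0.       1.   ]]
{'t': 0.1, 'qpos': array([-1.196,  0.424,  1.631, -0.   ,  1.089, -0.019]), 'qvel': array([ 0.001, -0.002, -0.003,  0.002,  0.   , -0.   ]), 'joint_torque': array([ -0.002, -54.562, -27.432,   0.065,   0.019,  -0.   ]), 'ee_pos': array([ 239.742, -576.904,  403.981]), 'orientation': array([-3.08 , -0.614,  0.   ]), 'ft_force': array([-0.34 , -0.679, -0.414]), 'moment': array([-0.05 , -0.035, -0.034]), 'grasp_force': 0.0, 'width': 87.87184072325742}
```

View pics/scene0.png

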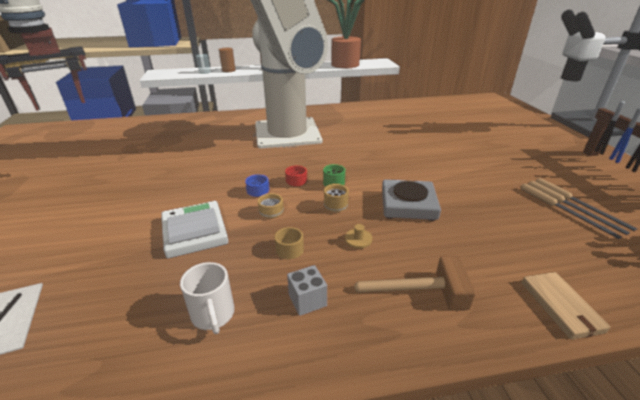

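View pics/top0.png

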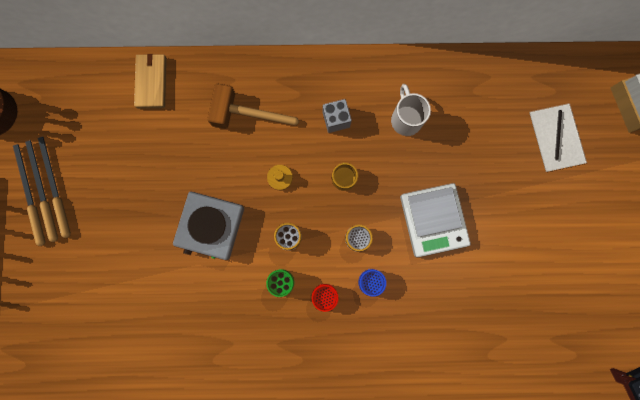

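Top view: lid (279,177), pan (344,176), coarse brass (288,237; seven big holes), fine brass (359,238; many small holes), pad (208,225). The look-alikes are green (280,283), red (325,297) and blue (372,282). The scale is at (436,220). I'll enlarge both views to confirm.

```bash
python3 -c "
from h import *
a=cv2.imread('pics/top0.png')[155:310,170:420];cv2.imwrite('pics/ct.png',cv2.resize(a,None,fx=3.2,fy=3.2,interpolation=cv2.INTER_CUBIC))
a=cv2.imread('pics/scene0.png')[160:270,230:450];cv2.imwrite('pics/cs.png',cv2.resize(a,None,fx=3.6,fy=3.6,interpolation=cv2.INTER_CUBIC))"
```

```text
(no output)
```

View pics/ct.png

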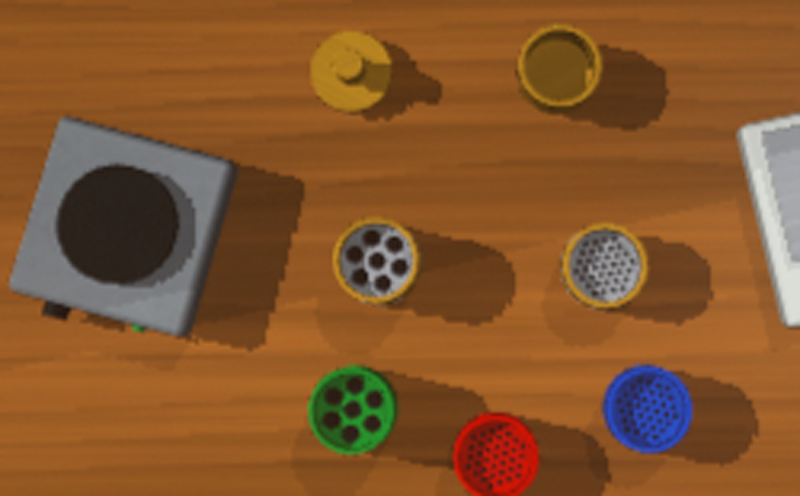

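View pics/cs.png

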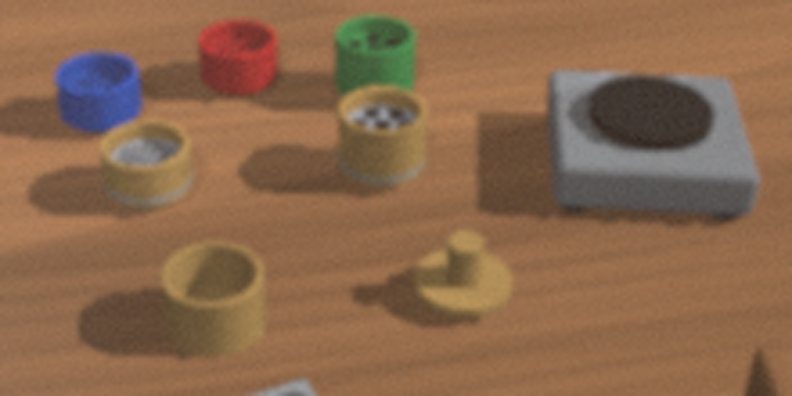

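The crops confirm the pick. Coarse is the brass one at top crop (375,260) with 7 holes, and fine is the brass one at (605,266) with many holes. The plain cup at (559,66) is the pan, the knob at (349,64) is the lid, and the round black pad is at (118,224). Next I triangulate the rim, knob and pad centres.

```bash
python3 -c "
from h import *
np.set_printoptions(precision=1,suppress=True)
P=dict(pan=((559,66),(214,273),40),fine=((605,266),(146,150),40),coarse=((375,260),(382,112),52),lid=((349,64),(466,241),43),pad=((118,224),(650,111),50))
for n,(a,b,z) in P.items():
    a=np.array(a)/3.2+[169.7,154.7];b=np.array(b)/3.6+[229.7,159.7]
    print(n,*tri('top0',a,'scene0',b),at('top0',*a,z),at('scene0',*b,z),z)
# others
for n,p,z in (('green',(352,409),52),('red',(496,455),40),('blue',(647,408),40)):print(n,at('top0',*(np.array(p)/3.2+[169.7,154.7]),z))
for p in((323,102),(349,127),(410,110)):print(at('top0',*p,70))
"
```

```text
pan [627.5 -61.4  38.9] 0.8390282806875295 [627.3 -61.7  40. ] [628.9 -61.   40. ] 40
fine [484.  -91.2  34.2] 0.9043919581372292 [483.7 -91.1  40. ] [492.9 -90.9  40. ] 40
coarse [489.9  70.2  48.9] 0.34808820596250517 [489.8  70.1  52. ] [494.7  68.8  52. ] 52
lid [630.6  89.2  42.9] 1.6547163137486318 [630.3  88.4  43. ] [630.7  90.   43. ] 43
pad [518.2 251.   45.7] 0.7876195209625853 [517.8 249.6  50. ] [524.5 248.3  50. ] 50
green [387.6  86.6  52. ]
red [353.9 -12.2  40. ]
blue [ 384.4 -118.    40. ]
[791.4 -15.   70. ]
[732.3 -72.7  70. ]
[ 770.1 -212.1   70. ]
```

Emit:
step_arm --targets '[[[0.7,0.94,0,0,0,0,1],[0.7,0.94,0,0,0,0,1],[0.7,0.94,0,0,0,0,1],[0.7,0.94,0,0,0,0,1],[0.7,0.94,0,0,0,0,1]]]'

```text
t: 0.72
ee_pos: [415.6, -340.5, 404.5]
orientation: [-3.081, -0.614, 0.0]
ft_force: [0.7, 0.3, -0.9]
width: 87.6
grasp_force: 0.0
```

Emit:
step_arm --targets '[[[0.7,0.94,0,0,0,0,1],[0.7,0.94,0,0,0,0,1],[0.7,0.94,0,0,0,0,1],[0.7,0.94,0,0,0,0,1],[0.7,0.94,0,0,0,0,1]]]'

```text
t: 1.35
ee_pos: [590.6, -105.4, 404.4]
orientation: [-3.081, -0.615, 0.001]
ft_force: [-0.2, -1.0, -0.5]
width: 87.8
grasp_force: 0.0
```

Emit:
step_arm --targets '[[[0.35,0.45,-0.5,0,0,0,1],[0.35,0.45,-0.5,0,0,0,1],[0,0,-0.8,0,0,0,1],[0,0,-0.6,0,0,0,1],[0,0,0,0,0,0,1]]]'

```text
t: 1.98
ee_pos: [623.7, -61.9, 282.0]
orientation: [-3.079, -0.614, 0.009]
ft_force: [0.2, -0.3, 0.7]
width: 87.8
grasp_force: 0.0
```

Emit:
step_arm --targets '[[[0.06,0.01,-0.6,0,0,0,1],[0,0,-0.7,0,0,0,1],[0,0,-0.56,0,0,0,1],[0,0,0,0,0,0,1],[0,0,0,0,0,0,0.4]]]'

```text
t: 2.6
ee_pos: [628.7, -61.8, 193.4]
orientation: [3.08, 0.614, 0.003]
ft_force: [-0.4, 0.1, -0.4]
width: 81.1
grasp_force: 0.0
```

Emit:
step_arm --targets '[[[0,0,0,0,0,0,0.4],[0,0,0,0,0,0,0.4],[0,0,0,0,0,0,0.4],[0,0,0,0,0,0,0.4],[0,0,0,0,0,0,0.4]]]'

```text
t: 3.22
ee_pos: [628.3, -61.7, 192.9]
orientation: [3.08, 0.614, 0.003]
ft_force: [-1.0, -0.8, 6.9]
width: 60.3
grasp_force: 30.0
```

Emit:
step_arm --targets '[[[0,0,0.7,0,0,0,0.4],[0,0,0.8,0,0,0,0.4],[0,0,0.5,0,0,0,0.4],[-0.31,0.89,0,0,0,0,0.4],[-0.31,0.89,0,0,0,0,0.4]]]'

```text
t: 3.85
ee_pos: [596.4, 27.9, 292.2]
orientation: [3.081, 0.612, 0.001]
ft_force: [1.3, 0.5, -2.0]
width: 60.1
grasp_force: 30.0
```

Emit:
step_arm --targets '[[[-0.31,0.89,0,0,0,0,0.4],[-0.31,0.89,0,0,0,0,0.4],[-0.31,0.89,0,0,0,0,0.4],[-0.31,0.89,0,0,0,0,0.4],[-0.31,0.89,0,0,0,0,0.4]]]'

```text
t: 4.47
ee_pos: [518.5, 251.2, 291.7]
orientation: [3.081, 0.615, -0.0]
ft_force: [0.3, -0.2, -1.9]
width: 60.5
grasp_force: 30.0
```

Emit:
step_arm --targets '[[[0,0,-0.4,0,0,0,0.4],[0,0,-0.3,0,0,0,0.4],[0,0,0,0,0,0,0.4],[0,0,0,0,0,0,0.4],[0,0,0,0,0,0,0.4]]]'

```text
t: 5.1
ee_pos: [519.8, 249.5, 257.3]
orientation: [-3.081, -0.613, -0.002]
ft_force: [-0.5, -0.3, -1.9]
width: 60.4
grasp_force: 30.0
```

```bash
python3 -c "
from h import *
snap('top','t1');snap('scene','s1')
a=cv2.imread('pics/top0.png')
t=cv2.imread('pics/t1.png')[150:280,140:270];s=cv2.imread('pics/s1.png')[100:230,350:480]
cv2.imwrite('pics/c1.png',cv2.resize(np.hstack([t,s]),None,fx=3,fy=3,interpolation=cv2.INTER_CUBIC));print(readout.get_obs()['ee_pos'])"
```

```text
[519.62946634 249.63471662 257.20159077]
```

View pics/c1.png

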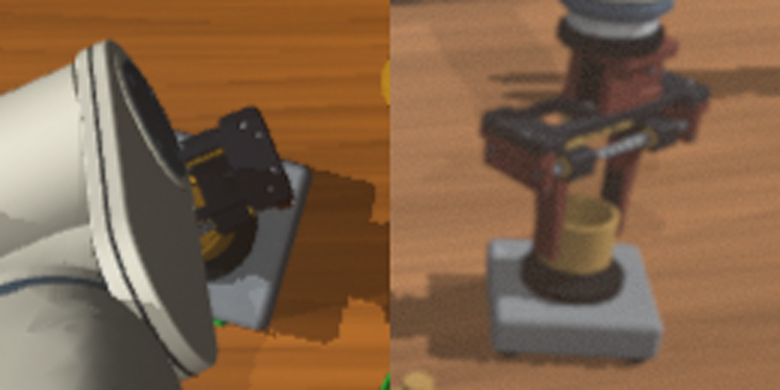

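Pan held upright above the pad. I'll check its lateral offset numerically: in the scene crop the pan rim spans about 548–618 and the pad 521–624.

```bash
python3 -c "
from h import *
for n,p in (('pan rim',(519.6,249.6,104)),('pan foot',(519.6,249.6,64)),('pad',(518,250,50))):
    for dy in(-30,30) if 'pan' in n else(-42,42):
        q=np.array(p)+dy*np.array([.181,.983,0]);print(n,dy,(proj('s1',q)-[349.7,99.7])*3+[390,0])
"
python3 -c "
import cv2
a=cv2.imread('pics/s1.png')[150:205,380:445];cv2.imwrite('pics/c2.png',cv2.resize(a,None,fx=9,fy=9,interpolation=cv2.INTER_CUBIC))"
```

```text
pan rim -30 [542.15148326 211.43443523]
pan rim 30 [618.11949587 211.15547577]
pan foot -30 [536.18696841 254.71356352]
pan foot 30 [610.22693719 254.44834312]
pad -42 [519.28470548 268.32885905]
pad 42 [621.87094412 267.96427363]
```

View pics/c2.png

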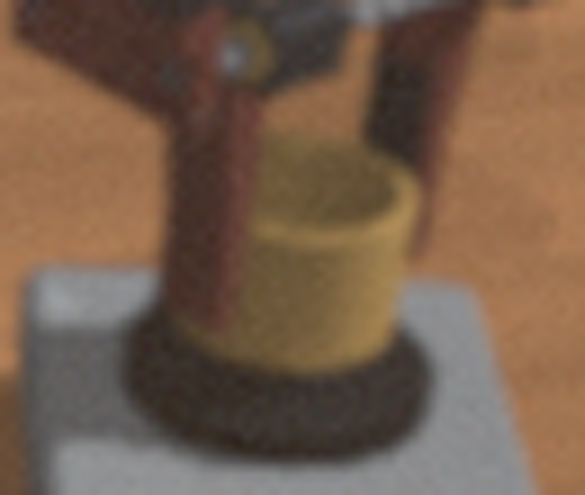

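The predicted rim edge at 414 px matches the 417 px I read, and the pad edges agree within 2 mm. Lowering and releasing.

Emit:
step_arm --targets '[[[-0.02,0.02,-0.2,0,0,0,0.4],[0,0,-0.09,0,0,0,0.4],[0,0,0,0,0,0,0.4],[0,0,0,0,0,0,0.4],[0,0,0,0,0,0,0.4]]]'

```text
t: 5.82
ee_pos: [518.1, 250.8, 242.6]
orientation: [3.081, 0.615, -0.001]
ft_force: [-3.1, -1.5, 7.6]
width: 60.3
grasp_force: 30.0
```

Emit:
step_arm --targets '[[[0,0,0,0,0,0,1],[0,0,0,0,0,0,1],[0,0,0,0,0,0,1],[0,0,0,0,0,0,1],[0,0,0.3,0,0,0,1]]]'

```text
t: 6.45
ee_pos: [517.9, 250.6, 256.7]
orientation: [3.08, 0.614, -0.004]
ft_force: [1.1, -0.8, 0.5]
width: 87.8
grasp_force: 0.0
```

Emit:
step_arm --targets '[[[0,0,0.7,0,0,0,1],[0,0,0.7,0,0,0,1],[0,-0.8,0,0,0,0,1],[0,-1,0,0,0,0,1],[0,-1,0,0,0,0,1]]]'

```text
t: 7.08
ee_pos: [518.3, 109.7, 328.5]
orientation: [3.081, 0.616, 0.003]
ft_force: [0.1, -0.3, 0.4]
width: 88.2
grasp_force: 0.0
```

Emit:
step_arm --targets '[[[0,-1,0,0,0,0,1],[0,-1,0,0,0,0,1],[-0.3,-0.8,0,0,0,0,1],[-0.38,-0.8,0,0,0,0,1],[0,-0.44,0,0,0,0,1]]]'

```text
t: 7.7
ee_pos: [483.1, -92.7, 328.1]
orientation: [3.081, 0.612, -0.0]
ft_force: [-0.2, 0.6, -0.3]
width: 87.7
grasp_force: 0.0
```

```bash
python3 -c "
from h import *
snap('top','t2');snap('scene','s2')
t=cv2.imread('pics/t2.png')[180:270,160:255];s=cv2.imread('pics/s2.png')[145:235,370:465]
cv2.imwrite('pics/c3.png',cv2.resize(np.hstack([t,s]),None,fx=4,fy=4,interpolation=cv2.INTER_CUBIC));print(readout.get_obs()['ee_pos'])"
```

```text
[484.2613287  -92.84487851 328.25656577]
```

View pics/c3.png

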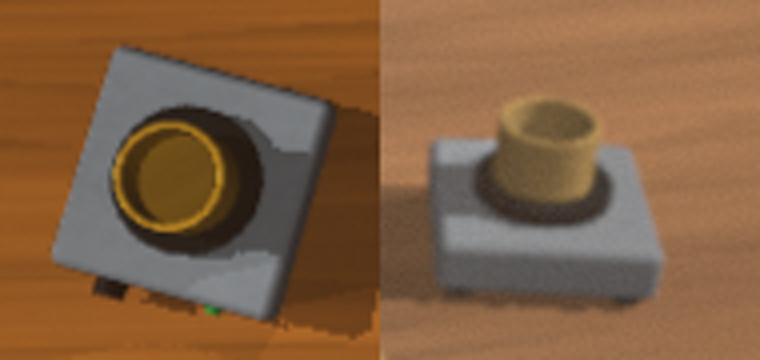

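```bash
python3 -c "
from h import *
np.set_printoptions(precision=1,suppress=True)
f=lambda u,v:(u/4+159.6,v/4+179.6)
print('rim',at('t2',*f(168,178),90),'pad',at('t2',*f(187,180),50))
g=lambda u,v:((u-380)/4+369.6,v/4+144.6)
print('rim s',at('s2',*g(549,122),90),'pad s',at('s2',*g(543,178),50),tri('t2',f(168,178),'s2',g(549,122)))
"
```

```text
rim [516.  250.7  90. ] pad [518.  250.1  50. ]
rim s [518.7 249.   90. ] pad s [518.3 251.1  50. ] (array([516. , 250.7,  88.4]), np.float64(0.7989305253290234))
```

The pan stands at about (516.5,250.7), within 2 mm of the pad centre, rim at 88–90 mm. Now the fine sieve.

Emit:
step_arm --targets '[[[0,0.03,-0.7,0,0,0,1],[0,0,-0.8,0,0,0,1],[0,0,-0.7,0,0,0,1],[0,0,-0.5,0,0,0,1],[0,0,0,0,0,0,1]]]'

```text
t: 8.43
ee_pos: [484.0, -88.8, 191.2]
orientation: [-3.079, -0.615, 0.004]
ft_force: [0.5, -0.7, 0.3]
width: 88.0
grasp_force: 0.0
```

Emit:
step_arm --targets '[[[0,0,0,0,0,0,0.4],[0,0,0,0,0,0,0.4],[0,0,0,0,0,0,0.4],[0,0,0,0,0,0,0.4],[0,0,0,0,0,0,0.4]]]'

```text
t: 9.05
ee_pos: [484.8, -89.8, 193.1]
orientation: [3.08, 0.614, 0.003]
ft_force: [-0.1, 0.4, 8.0]
width: 59.7
grasp_force: 30.0
```

Emit:
step_arm --targets '[[[0,0,0.6,0,0,0,0.4],[0,0,0.8,0,0,0,0.4],[0,0,0.8,0,0,0,0.4],[0,0,0.2,0,0,0,0.4],[0.05,0.6,0,0,0,0,0.4]]]'

```text
t: 9.68
ee_pos: [486.8, -60.3, 312.6]
orientation: [3.081, 0.61, 0.002]
ft_force: [0.7, 0.5, -2.5]
width: 59.8
grasp_force: 30.0
```

Emit:
step_arm --targets '[[[0.1,0.95,0,0,0,0,0.4],[0.1,0.95,0,0,0,0,0.4],[0.1,0.95,0,0,0,0,0.4],[0.1,0.95,0,0,0,0,0.4],[0.1,0.95,0,0,0,0,0.4]]]'

```text
t: 10.3
ee_pos: [511.3, 179.3, 310.8]
orientation: [3.081, 0.614, -0.003]
ft_force: [1.0, 0.3, -2.0]
width: 59.5
grasp_force: 30.0
```

Emit:
step_arm --targets '[[[0.1,0.9,0,0,0,0,0.4],[0.01,0.57,0,0,0,0,0.4],[0,0,0,0,0,0,0.4],[0,0,0,0,0,0,0.4],[0,0,0,0,0,0,0.4]]]'

```text
t: 10.92
ee_pos: [517.2, 250.2, 311.7]
orientation: [3.081, 0.613, -0.002]
ft_force: [0.0, -0.4, -2.2]
width: 59.8
grasp_force: 30.0
```

Emit:
step_arm --targets '[[[0.01,0.01,-0.4,0,0,0,0.4],[0,0,-0.15,0,0,0,0.4],[0,0,-0.1,0,0,0,0.4],[0,0,-0.07,0,0,0,0.4],[0,0,0,0,0,0,0.4]]]'

```text
t: 11.55
ee_pos: [517.9, 251.8, 276.2]
orientation: [-3.081, -0.615, 0.0]
ft_force: [0.4, -0.2, -1.9]
width: 60.0
grasp_force: 30.0
```

Emit:
step_arm --targets '[[[0,0,-0.04,0,0,0,0.4],[0,0,0,0,0,0,0.4],[0,0,0,0,0,0,0.4],[0,0,0,0,0,0,0.4],[0,0,0,0,0,0,0.4]]]'

```text
t: 12.18
ee_pos: [518.0, 252.0, 275.2]
orientation: [-3.081, -0.615, -0.002]
ft_force: [-2.5, -0.1, 5.9]
width: 59.7
grasp_force: 30.0
```

Emit:
step_arm --targets '[[[0,0,0,0,0,0,1],[0,0,0,0,0,0,1],[0,0,0,0,0,0,1],[0,0,0,0,0,0,1],[0,0,0.3,0,0,0,1]]]'

```text
t: 12.8
ee_pos: [517.4, 251.7, 288.7]
orientation: [3.08, 0.615, -0.004]
ft_force: [-0.4, 0.1, -0.1]
width: 87.8
grasp_force: 0.0
```

Emit:
step_arm --targets '[[[0,0,0.8,0,0,0,1],[0,0,0.4,0,0,0,1],[-0.14,-0.9,0,0,0,0,1],[-0.14,-0.9,0,0,0,0,1],[-0.14,-0.9,0,0,0,0,1]]]'

```text
t: 13.42
ee_pos: [496.6, 115.8, 350.4]
orientation: [3.081, 0.616, 0.002]
ft_force: [0.5, 0.7, 0.8]
width: 87.5
grasp_force: 0.0
```

Emit:
step_arm --targets '[[[-0.14,-0.92,0,0,0,0,1],[0,0,0,0,0,0,1],[0,0,0,0,0,0,1],[0,0,0,0,0,0,1],[0,0,0,0,0,0,1]]]'

```text
t: 14.05
ee_pos: [490.0, 71.7, 349.2]
orientation: [-3.08, -0.617, -0.0]
ft_force: [-0.7, -0.1, 0.4]
width: 87.4
grasp_force: 0.0
```

```bash
python3 -c "
from h import *
snap('top','t3');snap('scene','s3')
t=cv2.imread('pics/t3.png')[180:270,160:255];s=cv2.imread('pics/s3.png')[125:215,370:465]
cv2.imwrite('pics/c4.png',cv2.resize(np.hstack([t,s]),None,fx=4,fy=4,interpolation=cv2.INTER_CUBIC));print(readout.get_obs()['ee_pos'])"
```

```text
[489.88055224  71.52710127 349.08988007]
```

View pics/c4.png

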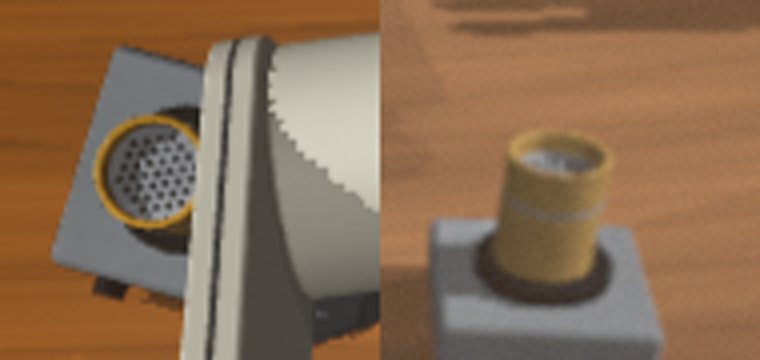

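```bash
python3 -c "
from h import *
np.set_printoptions(precision=1,suppress=True)
f=lambda u,v:(u/4+159.6,v/4+179.6)
g=lambda u,v:((u-380)/4+369.6,v/4+124.6)
print(at('t3',*f(151,172),122),at('s3',*g(560,156),122),tri('t3',f(151,172),'s3',g(560,156)))
for z in(122,125,130):
  print(z,[ (proj('s3',np.array([516.6+dx,250.8,z]))-[369.6,124.6])*4+[380,0] for dx in(-30,30)])
c=cv2.imread('pics/s3.png')[150:205,395:430];cv2.imwrite('pics/c5.png',cv2.resize(c,None,fx=10,fy=10,interpolation=cv2.INTER_CUBIC))
"
```

```text
[516.7 251.5 122. ] [520.8 250.2 122. ] (array([516.9, 252.2, 119.7]), np.float64(0.050818823889053816))
122 [array([538.6, 129.6]), array([578.9, 177. ])]
125 [array([539.3, 125.2]), array([579.7, 172.3])]
130 [array([540.4, 117.7]), array([581. , 164.6])]
```

View pics/c5.png

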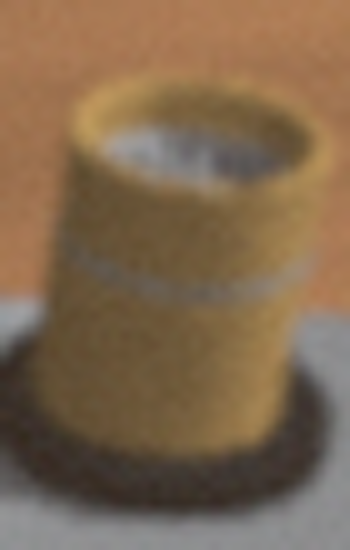

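The fine sieve is seated: rim at 120–122 mm, axis about (516.9,251.6), seam closed. Now the coarse sieve.

Emit:
step_arm --targets '[[[0,-0.03,-0.8,0,0,0,1],[0,0,-0.8,0,0,0,1],[0,0,-0.8,0,0,0,1],[0,0,-0.6,0,0,0,1],[0,0,0,0,0,0,1]]]'

```text
t: 14.78
ee_pos: [489.0, 69.5, 197.4]
orientation: [-3.08, -0.615, 0.007]
ft_force: [0.0, 0.0, -0.3]
width: 87.9
grasp_force: 0.0
```

Emit:
step_arm --targets '[[[0,0,0,0,0,0,0.4],[0,0,0,0,0,0,0.4],[0,0,0,0,0,0,0.4],[0,0,0,0,0,0,0.4],[0,0,0,0,0,0,0.4]]]'

```text
t: 15.4
ee_pos: [490.2, 69.4, 200.2]
orientation: [3.081, 0.615, 0.003]
ft_force: [-0.9, 0.7, 7.8]
width: 59.6
grasp_force: 30.0
```

Emit:
step_arm --targets '[[[0,0,0.6,0,0,0,0.4],[0,0,0.8,0,0,0,0.4],[0,0,0.8,0,0,0,0.4],[0,0,0.6,0,0,0,0.4],[0,0,0,0,0,0,0.4]]]'

```text
t: 16.02
ee_pos: [490.4, 69.4, 341.3]
orientation: [3.08, 0.614, 0.008]
ft_force: [-0.6, -0.7, -1.8]
width: 59.5
grasp_force: 30.0
```

Emit:
step_arm --targets '[[[0.13,0.9,0,0,0,0,0.4],[0.13,0.9,0,0,0,0,0.4],[0.13,0.9,0,0,0,0,0.4],[0.13,0.9,0,0,0,0,0.4],[0.01,0.05,0,0,0,0,0.4]]]'

```text
t: 16.65
ee_pos: [516.0, 254.1, 337.4]
orientation: [3.08, 0.619, -0.002]
ft_force: [-0.6, -0.5, -1.0]
width: 59.6
grasp_force: 30.0
```

Emit:
step_arm --targets '[[[0,0,0,0,0,0,0.4],[0,0,0,0,0,0,0.4],[0,0,-0.2,0,0,0,0.4],[0,0,0,0,0,0,0.4],[0,0,0,0,0,0,0.4]]]'

```text
t: 17.27
ee_pos: [516.4, 251.5, 329.0]
orientation: [3.081, 0.614, -0.001]
ft_force: [0.3, -0.7, -1.5]
width: 59.4
grasp_force: 30.0
```

Emit:
step_arm --targets '[[[0.01,0,-0.15,0,0,0,0.4],[0,0,-0.08,0,0,0,0.4],[0,0,-0.06,0,0,0,0.4],[0,0,0,0,0,0,0.4],[0,0,0,0,0,0,0.4]]]'

```text
t: 17.9
ee_pos: [516.8, 251.9, 314.7]
orientation: [-3.081, -0.615, -0.0]
ft_force: [-0.1, -0.7, -1.7]
width: 59.4
grasp_force: 30.0
```

Emit:
step_arm --targets '[[[0,0,-0.02,0,0,0,0.4],[0,0,-0.01,0,0,0,0.4],[0,0,0,0,0,0,0.4],[0,0,0,0,0,0,0.4],[0,0,0,0,0,0,0.4]]]'

```text
t: 18.52
ee_pos: [516.9, 251.9, 314.2]
orientation: [-3.081, -0.615, -0.001]
ft_force: [-2.6, -1.7, 6.4]
width: 59.2
grasp_force: 30.0
```

Contact is at the expected height. Releasing, then on to the lid.

Emit:
step_arm --targets '[[[0,0,0,0,0,0,1],[0,0,0,0,0,0,1],[0,0,0,0,0,0,1],[0,0,0,0,0,0,1],[0,0,0.3,0,0,0,1]]]'

```text
t: 19.15
ee_pos: [516.5, 251.7, 327.7]
orientation: [3.08, 0.614, -0.004]
ft_force: [0.3, -0.2, 0.5]
width: 87.9
grasp_force: 0.0
```

Emit:
step_arm --targets '[[[0,0,0.8,0,0,0,1],[0,0,0.2,0,0,0,1],[0.5,-0.8,0,0,0,0,1],[0.6,-0.8,0,0,0,0,1],[0.6,-0.8,0,0,0,0,1]]]'

```text
t: 19.77
ee_pos: [602.4, 130.7, 378.2]
orientation: [-3.081, -0.615, -0.0]
ft_force: [1.3, 1.0, 0.2]
width: 87.1
grasp_force: 0.0
```

Emit:
step_arm --targets '[[[0.57,-0.86,0,0,0,0,1],[0,0,-0.6,0,0,0,0.6],[0,0,-0.6,0,0,0,0.6],[0,0,0,0,0,0,0.6],[0,0,0,0,0,0,0.6]]]'

```text
t: 20.4
ee_pos: [630.6, 89.0, 319.0]
orientation: [3.081, 0.615, 0.001]
ft_force: [0.5, -0.2, 0.5]
width: 53.9
grasp_force: 0.0
```

```bash
python3 -c "
from h import *
snap('top','t4');snap('scene','s4')
t=cv2.imread('pics/t4.png')[180:270,160:255];s=cv2.imread('pics/s4.png')[115:205,370:465]
cv2.imwrite('pics/c6.png',cv2.resize(np.hstack([t,s]),None,fx=4,fy=4,interpolation=cv2.INTER_CUBIC));print(readout.get_obs()['ee_pos'])"
```

```text
[630.81079665  89.14156066 319.69878727]
```

View pics/c6.png

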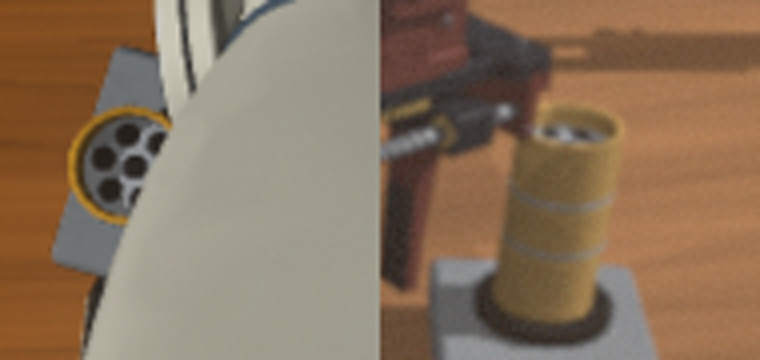

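The stack is straight, with both seams closed and the coarse sieve seated. Gripping the lid's knob.

Emit:
step_arm --targets '[[[0,0,-0.7,0,0,0,0.6],[0,0,-0.7,0,0,0,0.6],[0,0,-0.6,0,0,0,0.6],[0,0,-0.34,0,0,0,0.6],[0,0,0,0,0,0,0.6]]]'

```text
t: 21.12
ee_pos: [630.2, 89.0, 200.9]
orientation: [-3.081, -0.615, 0.002]
ft_force: [0.2, 0.5, 1.1]
width: 52.4
grasp_force: 0.0
```

Emit:
step_arm --targets '[[[0,0,0,0,0,0,0.1],[0,0,0,0,0,0,0.1],[0,0,0,0,0,0,0.1],[0,0,0,0,0,0,0.1],[0,0,0,0,0,0,0.1]]]'

```text
t: 21.75
ee_pos: [630.6, 88.9, 201.9]
orientation: [3.081, 0.615, 0.001]
ft_force: [-2.2, -0.4, 5.4]
width: 21.4
grasp_force: 30.0
```

Emit:
step_arm --targets '[[[0,0,0.7,0,0,0,0.1],[0,0,1,0,0,0,0.1],[0,0,1,0,0,0,0.1],[0,0,0.96,0,0,0,0.1],[0,0,0,0,0,0,0.1]]]'

```text
t: 22.38
ee_pos: [631.3, 89.0, 388.3]
orientation: [3.08, 0.615, 0.012]
ft_force: [0.1, -1.0, -1.5]
width: 21.3
grasp_force: 30.0
```

Emit:
step_arm --targets '[[[-0.5,0.7,0,0,0,0,0.1],[-0.6,0.86,0,0,0,0,0.1],[-0.6,0.86,0,0,0,0,0.1],[-0.58,0.84,0,0,0,0,0.1],[0,0,0,0,0,0,0.1]]]'

```text
t: 23.0
ee_pos: [514.0, 253.9, 382.4]
orientation: [3.079, 0.621, -0.006]
ft_force: [1.0, -0.4, -1.1]
width: 21.4
grasp_force: 30.0
```

Emit:
step_arm --targets '[[[0,0,0,0,0,0,0.1],[0,0,0,0,0,0,0.1],[0,0,-0.1,0,0,0,0.1],[0,0,0,0,0,0,0.1],[0,0,0,0,0,0,0.1]]]'

```text
t: 23.62
ee_pos: [516.5, 251.5, 379.1]
orientation: [3.081, 0.614, -0.0]
ft_force: [0.3, -0.4, -2.0]
width: 21.4
grasp_force: 30.0
```

Emit:
step_arm --targets '[[[0,0,-0.15,0,0,0,0.1],[0,0,-0.12,0,0,0,0.1],[0,0,-0.08,0,0,0,0.1],[0,0,0,0,0,0,0.1],[0,0,0,0,0,0,0.1]]]'

```text
t: 24.25
ee_pos: [516.4, 251.9, 361.7]
orientation: [-3.081, -0.615, -0.0]
ft_force: [-1.0, 0.3, -1.1]
width: 21.4
grasp_force: 30.0
```

Emit:
step_arm --targets '[[[0,0,-0.03,0,0,0,0.1],[0,0,-0.01,0,0,0,0.1],[0,0,0,0,0,0,0.1],[0,0,0,0,0,0,0.1],[0,0,0,0,0,0,0.1]]]'

```text
t: 24.88
ee_pos: [516.4, 251.9, 359.8]
orientation: [-3.081, -0.614, -0.0]
ft_force: [-0.6, -0.4, 0.6]
width: 21.1
grasp_force: 30.0
```

Emit:
step_arm --targets '[[[0,0,-0.01,0,0,0,0.1],[0,0,0,0,0,0,0.1],[0,0,0,0,0,0,0.1],[0,0,0,0,0,0,0.5],[0,0,0,0,0,0,0.6]]]'

```text
t: 25.5
ee_pos: [516.3, 251.9, 359.0]
orientation: [-3.081, -0.615, 0.0]
ft_force: [-0.0, -0.0, -0.2]
width: 37.8
grasp_force: 0.0
```

Emit:
step_arm --targets '[[[0,0,0,0,0,0,0.6],[0,0,0,0,0,0,0.6],[0,0,0.3,0,0,0,0.6],[0,0,0.7,0,0,0,0.6],[0,0,0.8,0,0,0,0.6]]]'

```text
t: 26.12
ee_pos: [516.2, 251.8, 450.7]
orientation: [3.081, 0.615, -0.001]
ft_force: [0.5, 0.5, 0.8]
width: 52.6
grasp_force: 0.0
```

Emit:
step_arm --targets '[[[0,-0.7,0,0,0,0,0.6],[0,-1,0,0,0,0,0.6],[0,-1,0,0,0,0,0.6],[0,-1,0,0,0,0,0.6],[0,-0.8,0,0,0,0,0.6]]]'

```text
t: 26.75
ee_pos: [516.1, 25.1, 450.4]
orientation: [3.081, 0.614, 0.002]
ft_force: [0.4, -0.8, -0.4]
width: 52.9
grasp_force: 0.0
```

```bash
python3 -c "
from h import *
snap('top','t5');snap('scene','s5')
t=cv2.imread('pics/t5.png')[160:280,150:280];s=cv2.imread('pics/s5.png')[95:215,350:480]
cv2.imwrite('pics/c7.png',cv2.resize(np.hstack([t,s]),None,fx=3,fy=3,interpolation=cv2.INTER_CUBIC))"
```

```text
(no output)
```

View pics/c7.png

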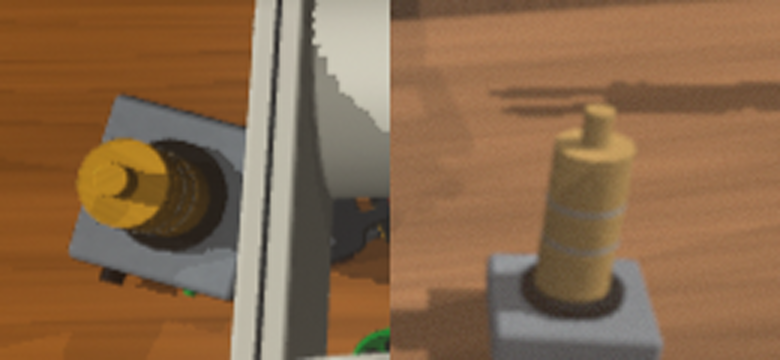

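```bash
python3 -c "
from h import *
np.set_printoptions(precision=1,suppress=True)
a=(110/3+149.7,180/3+159.7);b=((600-390)/3+349.7,108/3+94.7)
p,e=tri('t5',a,'s5',b);print(p,e,readout.get_obs()['qvel'])
ok=190<p[2]<207 and np.hypot(p[0]-517,p[1]-251.8)<8;print(ok)
if ok: print(ctrl.close_job())"
```

```text
[515.8 252.  201.8] 0.42343031202967824 [ 0.1  0.  -0.   0.  -0.   0.1]
True
the job is handed in; nothing more can be done
None
```

The pan, fine sieve, coarse sieve and lid are stacked upright on the shaker pad, all released. The last measurement put the knob top at 201.8 mm against 201 mm expected, within about 2 mm of the stack axis, and the job is handed in; no verdict came back.

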